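Unstack the bearings into their seats in the gearbox case

ROBOT

A 7-joint arm with a two-finger parallel gripper is mounted at the origin on the work surface. World frame = base frame: x ahead of the robot, y to its left, z up, the work surface at z = 0. Lengths are in m, angles in degrees, forces in N, time in s.
With the tool pointing down it reaches from about 0.4 to 0.9 m from the base axis. Payload 5.6 kg.
Tool frame: the origin (TCP) lies between the finger pads; the fingertips stand bot.nose_length ahead of it and the grasp point (between the pads) lies 2 mm behind it (bot.nose_length is the distance from the TCP to the fingertips, in m); y points along the fingers, x is the direction in which the jaws open and shut, and the axes are right-handed (so a half turn about y gives the same grasp; the last joint's range is limited). The gripper opens to 92 mm and grips with 3 to 60 N. Pads are 20 mm wide; open, the fingers measure 128 mm over their backs; the gripper's body (75 mm by 189 mm) begins 69 mm behind the grasp point.
Start: joints at [-74.026, 26.786, -0.665, 91.828, 0.344, 61.387, -3.226], TCP at [0.206, 0.617, 0.232] pointing down, gripper open.
Joint ranges: [-144.91, 144.91], [-17.63, 115.5], [-89.93, 88.59], [15.96, 139.68], [-74.01, 254.01], [8.47, 105.57], [-167.45, 167.45]. Speed limits (degrees/s): [147.25, 147.25, 180, 180, 180, 180, 180].

INTERFACE

Orientations are given as [roll, pitch, yaw] about the fixed x, y, z axes, in that order (R = Rz(yaw) Ry(pitch) Rx(roll)).
In Python, from station import get_state, read_camera, job_done, bot gives the robot as it stands.
- The arm moves only by the shell command python3 -m creep 'ROWS'. ROWS is JSON, one flat list of numbers, 5 for each row, row after row: the opening, from -1 (shut) to 1 (fully open), so that 0 is half open, then the shift along the tool's x, y, z in mm, then the turn about the tool's y in rad. In form: [hand, x, y, z, turn, hand, x, y, z, turn, ...]. A call has 1 to 20 rows; each row shifts and turns the commanded pose from where the row before left it, along the tool's axes as they then stand; what a row does not reach is not made up. A row lasts 1/10 s, in which the tool goes at most 50 mm and 8.59 degrees, less where a joint would pass 70% of its speed; a pose out of reach is approached as far as the arm can. A call is refused whole if a number of a shift passes 50 or a number of a turn 0.15, either way. A call with a gripper value outside its range is refused whole. The fingers move at their own pace and stop on an object; the grip force is fixed at half the most. Time passes only in rows, so rows that do not move let the fingers close. It gives the time, the measured TCP pose, the force and the opening at its end, in the units of the state.
- get_state(): the state, without advancing time (a new reading comes with each control period).
- read_camera(name): name is "side" or "top" or "wrist"; returns a dict with "image" (480x640x3 uint8, blue, green, red), "camera_matrix" (3x3 intrinsics, pixels), "rvec" (rotation vector, rad) and "tvec" (3), from world to camera coordinates, as OpenCV has them; the wrist camera has in their place "mount" (4x4, takes a point from camera to tool coordinates, whose origin is the TCP and whose axes are the tool frame's). Camera axes: x right, y down, z forward; pixel columns grow to the right and rows downward; lengths in m; the calibration is good to about 2 mm. A picture is of the moment at which its call begins: read the wrist's pose just before it. There is no depth.
- job_done(): hands the job in, once; it reports no verdict.
The state is a dict: "time": time; "qpos": joint angles; "joint_velocities": joint speeds; "joint_torque": joint torques, N m; "eef_pos": TCP position; "orientation": TCP orientation; "ft_force": force on the tool from outside, world axes, zero at the start; "moment": the same for the moment, N m; "gripper_width": finger opening in m.
Only numpy, scipy, OpenCV 4.12 (cv2) and the standard library are available. Lean on these libraries where they do the work, as an engineer would, in place of code of your own. Each camera call takes 0.05 s, during which the arm holds its last target. There are 200 camera calls.

TASK

The four bearings for this gearbox lie on the carton, three of them piled up. Take the pile apart and put every bearing in the seat of the open case that has its size, lying flat and fully home on the seat's floor; set them down, do not drop them, and leave the funnel and the screwdriver where they are.

Things in the scene. Friction and masses are not known exactly. Their poses are not given: they have to be found in the camera images.
- bearing_xl_mid (a point): The largest of four loose sealed ball bearings: a flat steel ring with black seals, 62 mm outside diameter, 18 mm high, 30 mm bore (no room for a finger: grip it round the outside). The point is its centre, half-way up; z is its axis. At the start it lies flat on the carton (a 3 mm sheet on the bench), alone or at the bottom of the pile.
- bearing_l_mid (a point): The second largest of four loose sealed ball bearings: a flat steel ring with black seals, 52 mm outside diameter, 18 mm high, 25 mm bore (no room for a finger: grip it round the outside). The point is its centre, half-way up; z is its axis. At the start it lies flat on the carton (a 3 mm sheet on the bench), alone or at the bottom of the pile.
- bearing_m_mid (a point): The second smallest of four loose sealed ball bearings: a flat steel ring with black seals, 42 mm outside diameter, 16 mm high, 20 mm bore (no room for a finger: grip it round the outside). The point is its centre, half-way up; z is its axis. At the start it is the middle one of the pile of three, lying centred on the largest or the second largest.
- bearing_s_mid (a point): The smallest of four loose sealed ball bearings: a flat steel ring with black seals, 32 mm outside diameter, 14 mm high, 12 mm bore (no room for a finger: grip it round the outside). The point is its centre, half-way up; z is its axis. At the start it is the top one of the pile of three, on the second smallest.
- seat_xl_floor (a point): Seat of the 62 mm bearing in the open aluminium gearbox case (fixed, rim 40 mm above the bench): round recess 66 mm wide, 6 mm deep, 45 degree lead-in to 73 mm at the mouth, in a boss 82 mm wide. The point is the centre of its floor, 14 mm above the bench, z up; the seated bearing stands 12 mm proud. The four seats form a square of about 116 mm, which is which varies.
- seat_l_floor (a point): Seat of the 52 mm bearing in the open aluminium gearbox case (fixed, rim 40 mm above the bench): round recess 56 mm wide, 6 mm deep, 45 degree lead-in to 63 mm at the mouth, in a boss 72 mm wide. The point is the centre of its floor, 14 mm above the bench, z up; the seated bearing stands 12 mm proud. The four seats form a square of about 116 mm, which is which varies.
- seat_m_floor (a point): Seat of the 42 mm bearing in the open aluminium gearbox case (fixed, rim 40 mm above the bench): round recess 46 mm wide, 6 mm deep, 45 degree lead-in to 53 mm at the mouth, in a boss 62 mm wide. The point is the centre of its floor, 14 mm above the bench, z up; the seated bearing stands 10 mm proud. The four seats form a square of about 116 mm, which is which varies.
- seat_s_floor (a point): Seat of the 32 mm bearing in the open aluminium gearbox case (fixed, rim 40 mm above the bench): round recess 36 mm wide, 6 mm deep, 45 degree lead-in to 43 mm at the mouth, in a boss 52 mm wide. The point is the centre of its floor, 14 mm above the bench, z up; the seated bearing stands 8 mm proud. The four seats form a square of about 116 mm, which is which varies.
- funnel: Bystander: green plastic funnel standing mouth down on the bench, 104 mm wide, 105 mm high; the origin is the centre of its underside.
- screwdriver: Bystander: black-handled screwdriver, 210 mm long, lying on the bench; the origin is under its middle, x along it.
There are look-alikes about, which are no part of the job. Leave any green or pink look-alike of the part that bears bearing_l_mid alone.

How it is judged:
By the outcome, as a careful person would: the job done as asked, in the order asked, and still so for the second after the job is handed in, with the robot touching nothing.
It also fails if it takes over 112 s, if anything falls off the work surface, if the arm or the gripper's body presses on something with over 40 N, if the wrist force passes 120 N, or if a joint passes its speed limit or range.

## Working session

There is one attempt and no reset: what is moved stays moved. The work goes in short steps, Python scripts to look and compute and a shell command to move; the robot and the scene stay as the last step left them, time stands still between calls to the robot, and variables do not carry over. Pictures are saved under pics/ and viewed, about 12 in all and at most 16, crops included, and the job is handed in when it is done.

```bash
mkdir -p pics
cat > h.py <<'E'
import numpy as np, cv2
from station import get_state, read_camera, job_done, bot
from scipy.spatial.transform import Rotation as R
def snap(n,f=None):
    s=get_state(); c=read_camera(n)
    if f: cv2.imwrite('pics/'+f,c['image'])
    K=np.array(c['camera_matrix'],float)
    if n=='wrist':
        T=np.eye(4);T[:3,:3]=R.from_euler('xyz',s['orientation'],degrees=True).as_matrix();T[:3,3]=s['eef_pos']
        M=T@np.array(c['mount']);Rc=M[:3,:3].T;t=-Rc@M[:3,3]
    else:
        Rc=cv2.Rodrigues(np.array(c['rvec'],float))[0];t=np.array(c['tvec'],float).ravel()
    np.savez('pics/%s.npz'%(f or n),K=K,R=Rc,t=t)
    return c['image'],(K,Rc,t)
def load(f):
    d=np.load('pics/%s.npz'%f);return d['K'],d['R'],d['t']
def back(cam,px,z):
    K,Rc,t=cam;d=Rc.T@np.linalg.inv(K)@[px[0],px[1],1.];o=-Rc.T@t
    return o+d*(z-o[2])/d[2]
def proj(cam,p):
    K,Rc,t=cam;q=K@(Rc@np.array(p)+t);return q[:2]/q[2]
def tool(p):  # offset of world point p from TCP in tool mm
    s=get_state();return 1000*R.from_euler('xyz',s['orientation'],degrees=True).inv().apply(np.array(p)-s['eef_pos'])
E
python3 - <<'E'
from h import *
for n in('top','side'):
    i,c=snap(n,n+'0.png');print(n,-c[1].T@c[2],c[0][0])
print(get_state(),bot.nose_length)
E
```

```text
top [ 0.48937394 -0.02720437  1.13539407] [497.28206195   0.         323.79462385]
side [ 0.12610696 -0.5313053   0.8550306 ] [558.96606705   0.         307.14213927]
{'time': 0.1, 'qpos': array([-74.02310593,  26.82982351,  -0.66564524,  91.8757914 ,
         0.34398619,  61.38807806,  -3.22526568]), 'joint_velocities': array([-0.0059272 , -0.01191153,  0.00512625, -0.14900265, -0.04076795,
       -0.07463966,  0.0339947 ]), 'joint_torque': array([ 8.00256148e-04, -5.21650743e+01, -1.26705039e-02, -2.44372040e+01,
       -5.68341231e-02,  1.40568663e-02,  3.91846743e-05]), 'eef_pos': array([0.20550318, 0.61612262, 0.23074735]), 'orientation': array([-90.00644438,   0.09148671,  71.55703957]), 'ft_force': array([ 0.48935522, -1.07620085,  0.10093682]), 'moment': array([0.01570981, 0.00850545, 0.04627921]), 'gripper_width': 0.09210838184420228} 0.017
```

View pics/top0.png

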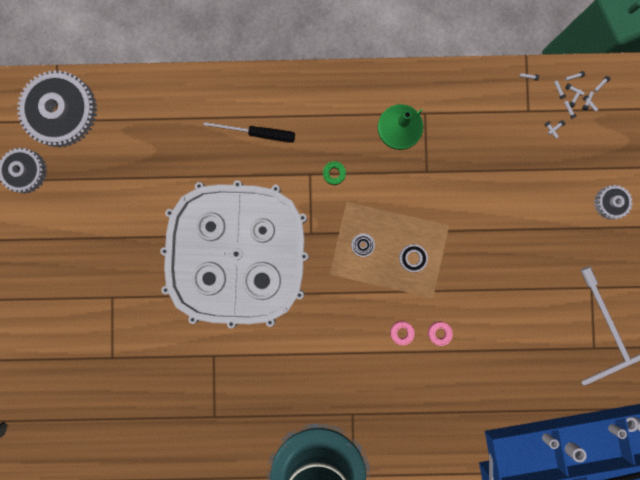

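View pics/side0.png

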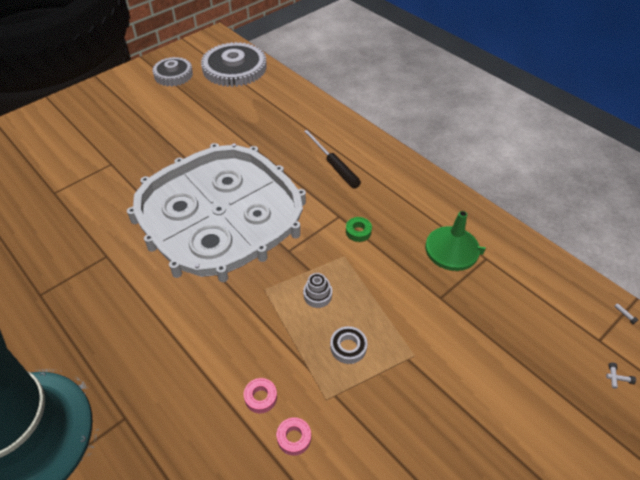

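Run:
```python
from h import *
i=cv2.imread('pics/top0.png')
a=cv2.resize(i[205:305,180:290],None,fx=6,fy=6,interpolation=2)[:,:,:]
b=cv2.resize(i[205:305,335:445],None,fx=6,fy=6,interpolation=2)
cv2.imwrite('pics/c1.png',np.vstack([cv2.resize(a,(440,400)),])); 
o=np.hstack([cv2.resize(i[205:305,185:285],(400,400),interpolation=2),cv2.resize(i[210:285,340:440],(400,300),interpolation=2)[:, :] if 0 else cv2.resize(i[205:305,340:440],(400,400),interpolation=2)])
cv2.imwrite('pics/c1.png',o)
c=load('top0.png')
for p,z in(((211,226),.02),((262,230),.02),((209,278),.02),((262,281),.02),((363,245),.051),((413.5,258),.021)):print(p,back(c,p,z))
```

```text
(211, 226) [0.5651608  0.22786451 0.02      ]
(262, 230) [0.55379926 0.11331395 0.02      ]
(209, 278) [0.44866531 0.23353743 0.02      ]
(262, 281) [0.43956854 0.1150089  0.02      ]
(363, 245) [ 0.51473341 -0.11035757  0.051     ]
(413.5, 258) [ 0.48404069 -0.22491233  0.021     ]
```

View pics/c1.png

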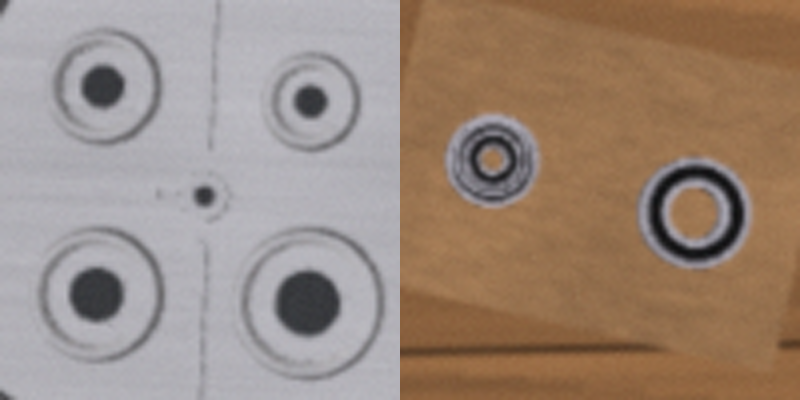

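Run:
```python
from h import *
print(tool([.46,.172,.26]),read_camera('wrist')['mount'],read_camera('wrist')['camera_matrix'])
```

```text
[-340.84562212  -28.66548931 -381.93166463] [[ 9.99999985e-01  1.70835256e-04  2.61987115e-05 -7.21381722e-04]
 [ 1.80628057e-05 -2.54057140e-01  9.67189211e-01 -1.54216438e-01]
 [ 1.71885986e-04 -9.67189196e-01 -2.54057139e-01  7.05980999e-02]
 [ 0.00000000e+00  0.00000000e+00  0.00000000e+00  1.00000000e+00]] [[418.28034145   0.         314.17344128]
 [  0.         418.28034145 237.57187845]
 [  0.           0.           1.        ]]
```

```bash
python3 -m creep '[1,-22.7,-1.9,-25.5,0,1,-22.7,-1.9,-25.5,0,1,-22.7,-1.9,-25.5,0,1,-22.7,-1.9,-25.5,0,1,-22.7,-1.9,-25.5,0,1,-22.7,-1.9,-25.5,0,1,-22.7,-1.9,-25.5,0,1,-22.7,-1.9,-25.5,0,1,-22.7,-1.9,-25.5,0,1,-22.7,-1.9,-25.5,0,1,-22.7,-1.9,-25.5,0,1,-22.7,-1.9,-25.5,0,1,-22.7,-1.9,-25.5,0,1,-22.7,-1.9,-25.5,0,1,-22.7,-1.9,-25.5,0,1,0,0,0,0,1,0,0,0,0]'
python3 - <<'E'
from h import *
i,c=snap('wrist','w1.png')
for p in((.5652,.2279,.02),(.5538,.1133,.02),(.4487,.2335,.02),(.4396,.115,.02)):print(proj(c,p))
E
```

```text
time: 1.9
eef_pos: [0.4607, 0.1723, 0.26]
orientation: [-90.0, -0.0, 71.5]
ft_force: [-0.7, 0.2, 0.0]
gripper_width: 0.0918
[400.40450852 284.33428947]
[288.94843659 307.91778911]
[372.80145344 171.72278046]
[250.83691031 202.38244418]
```

View pics/w1.png

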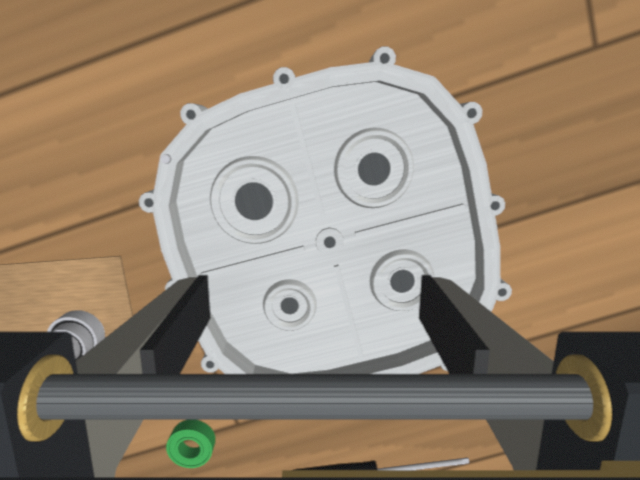

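Run:
```python
from h import *
for f,g in(('w1.png',[(400,281),(290,306),(374,168),(253,201)]),('top0.png',[(211,226),(262,230),(209,278),(262,281)])):
    i=cv2.imread('pics/'+f,0);c=load(f)
    m=(i<105).astype(np.uint8);n,l,st,ce=cv2.connectedComponentsWithStats(m)
    for p in g:
        k=l[p[1],p[0]];print(f,ce[k].round(1),st[k][2:5],[back(c,ce[k],z).round(4)[:2] for z in(.014,.01)])
i=cv2.imread('pics/w1.png');cv2.imwrite('pics/c2.png',cv2.resize(i[120:340,190:460],None,fx=2.9,fy=2.7,interpolation=2))
```

```text
w1.png [401.9 280.8] [ 23  21 374] [array([0.5646, 0.2309]), array([0.5663, 0.2313])]
w1.png [289.2 305.3] [ 16  15 192] [array([0.5536, 0.1133]), array([0.5552, 0.1125])]
w1.png [373.7 168.6] [ 31  31 745] [array([0.447 , 0.2357]), array([0.4475, 0.2361])]
w1.png [253.5 200.7] [  36   36 1023] [array([0.4396, 0.1168]), array([0.4401, 0.116 ])]
top0.png [210.3 226.2] [10 10 82] [array([0.565 , 0.2308]), array([0.5653, 0.2317])]
top0.png [262.2 229.9] [ 8  7 46] [array([0.5543, 0.1135]), array([0.5545, 0.114 ])]
top0.png [208.7 278.2] [ 13  13 135] [array([0.4481, 0.2356]), array([0.448 , 0.2365])]
top0.png [261.4 280.3] [ 16  16 200] [array([0.4409, 0.117 ]), array([0.4407, 0.1175])]
```

View pics/c2.png

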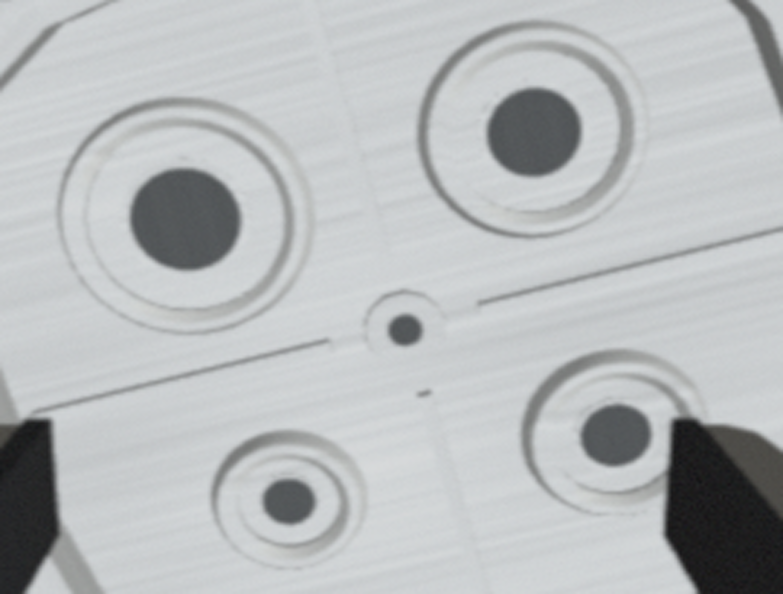

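```bash
python3 -m creep '[1,-25.1,6,-14.1,0,1,-25.1,6,-14.1,0,1,-25.1,6,-14.1,0,1,-25.1,6,-14.1,0,1,-25.1,6,-14.1,0,1,-25.1,6,-14.1,0,1,-25.1,6,-14.1,0,1,-25.1,6,-14.1,0,1,-25.1,6,-14.1,0,1,-25.1,6,-14.1,0,1,0,0,0,0,1,0,0,0,0]'
python3 - <<'E'
from h import *
i,c=snap('wrist','w2.png')
for p in((.5147,-.1104,.051),(.4835,-.2243,.021)):print(proj(c,p))
E
```

```text
time: 3.15
eef_pos: [0.5151, -0.1087, 0.1997]
orientation: [-89.9, -0.0, 71.6]
ft_force: [-0.2, -0.5, 0.4]
gripper_width: 0.092
[312.77025447 226.38727577]
[168.45876425 225.55600039]
```

View pics/w2.png

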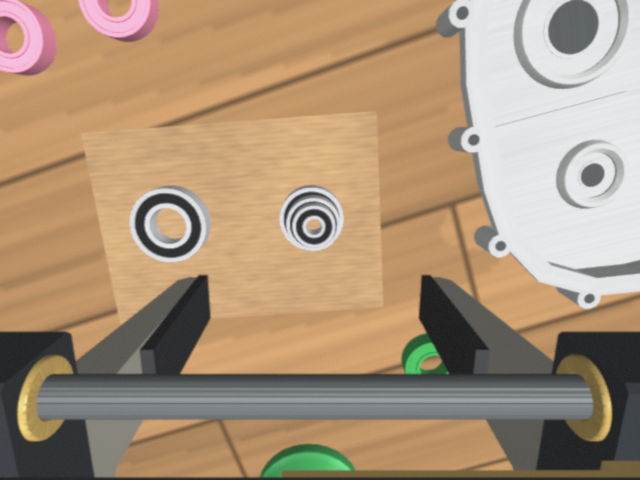

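```bash
python3 -m creep '[0.5,-1.6,20,-0.5,0,0.3,0,20,0,0,0.1,0,20,0,0,0,0,20,0,0,0,0,20,0,0,0,0,18,0,0,0,0,12,0,0,0,0,6,0,0,0,0,2,0,0,0,0,0,0,0]'; python3 -c "
from h import *
print(tool([.5147,-.1104,.0615]))"
```

```text
time: 4.2
eef_pos: [0.5154, -0.1115, 0.0624]
orientation: [-90.0, -0.0, 71.6]
ft_force: [-0.0, -0.3, 0.9]
gripper_width: 0.0459
[0.78277653 0.9349563  1.04225463]
```

```bash
python3 -m creep '[0,0.8,1,1,0,-1,0,0,0,0,-1,0,0,0,0,-1,0,0,0,0,-1,0,0,0,0,-1,0,0,0,0,-1,0,0,0,0]'
python3 - <<'E'
from h import *
i,c=snap('wrist','w3.png')
E
```

```text
time: 4.9
eef_pos: [0.5147, -0.1107, 0.0615]
orientation: [-90.0, -0.0, 71.6]
ft_force: [-1.0, 0.9, 4.9]
gripper_width: 0.0305
```

View pics/w3.png

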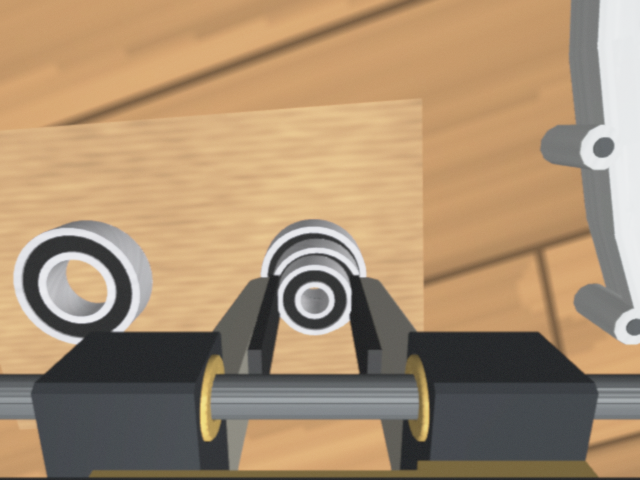

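```bash
python3 -c "
from h import *
print(tool(back(load('w3.png'),(315,299.5),.051)), tool([.554,.1134,.1215]))"
```

```text
[-0.35100307 10.46754586  0.24633474] [225.02927238 -59.97243842  33.55946228]
```

```bash
python3 -m creep '[-1,0,-5,0,0,-1,0,-15,0,0,-1,0,-20,0,0,-1,0,-20,0,0,-1,22.5,0,3.36,0,-1,22.5,0,3.36,0,-1,22.5,0,3.36,0,-1,22.5,0,3.36,0,-1,22.5,0,3.36,0,-1,22.5,0,3.36,0,-1,22.5,0,3.36,0,-1,22.5,0,3.36,0,-1,22.5,0,3.36,0,-1,22.5,0,3.36,0,-1,0,0,0,0]'; python3 -c "
from h import *
print(tool([.554,.1134,.0385]))"
```

```text
time: 6.45
eef_pos: [0.554, 0.117, 0.1218]
orientation: [-90.0, -0.1, 71.8]
ft_force: [-0.9, 0.1, -0.6]
gripper_width: 0.0308
[-3.60535173 83.31718948 -1.08881237]
```

```bash
python3 -m creep '[-1,0,15,0,0,-1,0,15,0,0,-1,0,15,0,0,-1,0,10,0,0,-1,0,5,0,0,-1,0,0,0,0]'
python3 - <<'E'
from h import *
print(tool([.554,.1134,.0385]),get_state()['gripper_width'])
i,c=snap('wrist','w4.png')
print(proj(c,[.554,.1134,.014]),proj(c,[.554,.1134,.02]))
E
```

```text
time: 7.05
eef_pos: [0.5531, 0.1127, 0.06]
orientation: [-89.9, 0.1, 71.5]
ft_force: [-0.4, 0.6, -0.2]
gripper_width: 0.0308
[ 0.91658348 21.4872578  -0.63258259] 0.03084574796624834
[317.45267584 273.25851039] [317.5292623 277.3438242]
```

View pics/w4.png

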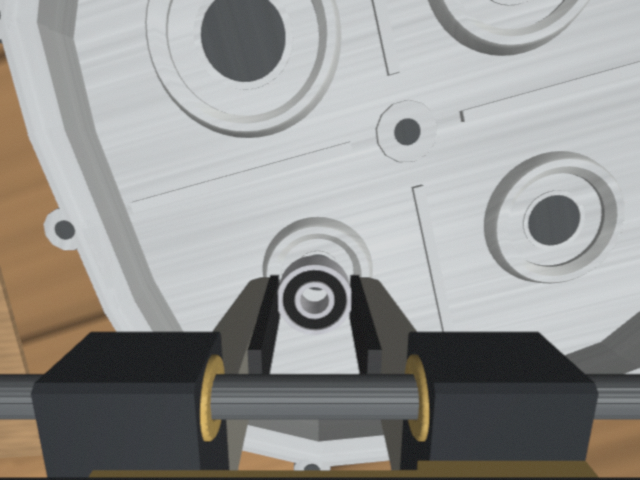

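```bash
python3 -c "
from h import *
c=load('w4.png');a=np.linspace(0,6.28,90)
for r,z in((.026,.02),(.0215,.02),(.018,.0165)):
  P=np.array([proj(c,[.554+r*np.cos(t),.1134+r*np.sin(t),z]) for t in a]);print(P.min(0),P.max(0))"
```

```text
[264.71033131 225.8755799 ] [370.37360748 325.60256442]
[273.85452465 235.02489884] [361.22102612 317.46468208]
[281.51241434 240.18877074] [353.46694719 308.18096869]
```

```bash
python3 -c "
from h import *
c=load('w4.png')
print(proj(c,[.4403,.1169,.014]),proj(c,[.5648,.2309,.014]),proj(c,[.5017,.1742,.014]))
print(back(c,(243.5,37.5),.014),back(c,(554,220),.014))
i=cv2.imread('pics/w4.png')[200:340,240:400]
for r,z in((.026,.02),(.018,.0165)):
  pass
cv2.imwrite('pics/c4.png',cv2.resize(i,None,fx=4,fy=4,interpolation=2))"
```

```text
[243.69663649  39.25028091] [552.19354255 221.2175967 ] [406.2237314 133.0366862]
[0.43961024 0.11707096 0.014     ] [0.56447382 0.23184767 0.014     ]
```

View pics/c4.png

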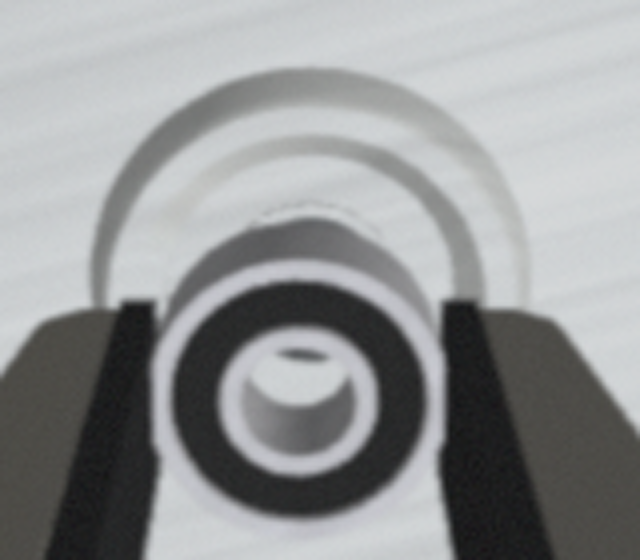

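```bash
python3 -m creep '[-1,0.9,5,-0.6,0,-1,0,5,0,0,-1,0,4,0,0,-1,0,2,0,0,-1,0,1,0,0,-1,0,1,0,0,-1,0,1,0,0,-1,0,0.5,0,0,-1,0,0,0,0,-1,0,0,0,0]'; python3 -c "
from h import *
print(tool([.554,.1134,.0385]))"
```

```text
time: 8.1
eef_pos: [0.5546, 0.1141, 0.0417]
orientation: [-90.0, -0.0, 71.6]
ft_force: [0.2, 0.3, -1.0]
gripper_width: 0.0306
[-0.83085515  3.16602671  0.38261636]
```

```bash
python3 -m creep '[-1,-0.4,1,0.2,0,-1,0,0.7,0,0,-1,0,0.5,0,0,-1,0,0,0,0,-1,0,0,0,0]'; python3 -m creep '[-1,0,0.5,0,0,-1,0,0,0,0,-1,0,0,0,0]'; python3 -c "
from h import *
print(tool([.554,.1134,.0385]))"
```

```text
time: 8.6
eef_pos: [0.5542, 0.1137, 0.0394]
orientation: [-90.0, 0.0, 71.6]
ft_force: [-0.5, -0.6, -0.3]
gripper_width: 0.0306
time: 8.9
eef_pos: [0.5542, 0.1137, 0.0389]
orientation: [-90.0, 0.0, 71.6]
ft_force: [0.1, -0.5, 0.5]
gripper_width: 0.0305
[-0.37273493  0.3800636   0.12717948]
```

```bash
python3 -m creep '[-1,0,0.5,0,0,-1,0,0,0,0]'; python3 -m creep '[-1,0,0.5,0,0,-1,0,0,0,0]';python3 -m creep '[-1,0,0.4,0,0,-1,0,0,0,0]'
```

```text
time: 9.1
eef_pos: [0.5543, 0.1137, 0.0385]
orientation: [-90.0, -0.0, 71.6]
ft_force: [-0.3, 0.2, 1.4]
gripper_width: 0.0305
time: 9.3
eef_pos: [0.5543, 0.1137, 0.0385]
orientation: [-90.0, -0.0, 71.6]
ft_force: [-1.3, 0.1, 6.2]
gripper_width: 0.0303
time: 9.5
eef_pos: [0.5543, 0.1137, 0.0385]
orientation: [-90.0, -0.0, 71.6]
ft_force: [-2.6, -1.0, 9.2]
gripper_width: 0.0308
```

```bash
python3 -m creep '[-1,0,-0.8,0,0,-0.2,0,0,0,0,-0.1,0,0,0,0,-0.1,0,0,0,0,0,0,-3,0,0,0,0,-8,0,0,0,0,-15,0,0,0,0,-20,0,0,0,0,-20,0,0,0,0,-20,0,0,0,0,0,0,0]'
python3 - <<'E'
from h import *
print(tool([.5147,-.1104,.1265]))
i,c=snap('wrist','w5.png')
print(proj(c,[.554,.1134,.028]))
cv2.imwrite('pics/c5.png',i[150:350,200:440].repeat(3,0).repeat(3,1))
E
```

```text
time: 10.6
eef_pos: [0.5565, 0.1142, 0.1281]
orientation: [-90.3, -0.2, 71.6]
ft_force: [-0.6, -0.0, -0.4]
gripper_width: 0.046
[-226.2570119     0.82003863  -31.44437995]
[312.24336642 239.39400345]
```

View pics/c5.png

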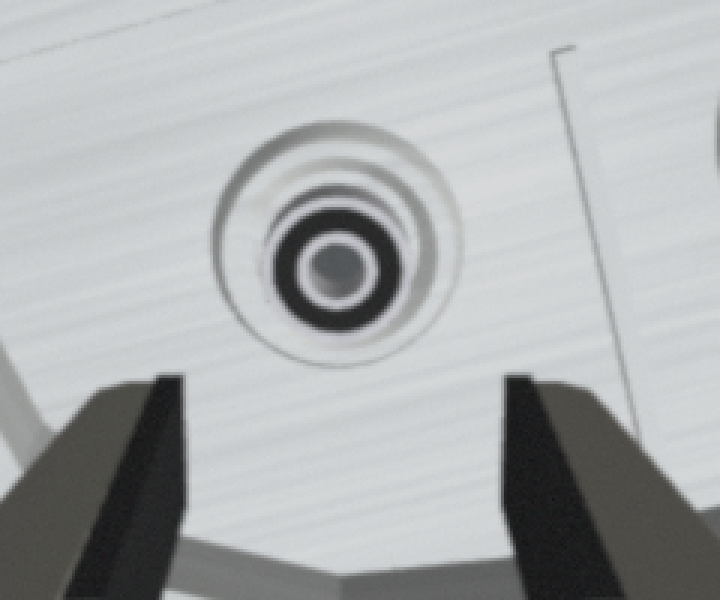

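```bash
python3 -m creep '[0.3,-22.6,0,-3.14,0,0.3,-22.6,0,-3.14,0,0.3,-22.6,0,-3.14,0,0.3,-22.6,0,-3.14,0,0.3,-22.6,0,-3.14,0,0.3,-22.6,0,-3.14,0,0.3,-22.6,0,-3.14,0,0.3,-22.6,0,-3.14,0,0.3,-22.6,0,-3.14,0,0.3,-22.6,0,-3.14,0,0.3,0,0,0,0,0.3,0,0,0,0]'
python3 - <<'E'
from h import *
print(tool([.5147,-.1104,.0455]))
i,c=snap('wrist','w6.png')
print(proj(c,[.5147,-.1104,.037]))
cv2.imwrite('pics/c6.png',i[150:350,200:440].repeat(3,0).repeat(3,1))
E
```

```text
time: 11.85
eef_pos: [0.5121, -0.1103, 0.1238]
orientation: [-89.9, -0.0, 71.5]
ft_force: [1.3, 0.7, -0.1]
gripper_width: 0.0601
[ 0.73270317 78.30837296 -2.5268297 ]
[316.570003   253.36005359]
```

View pics/c6.png

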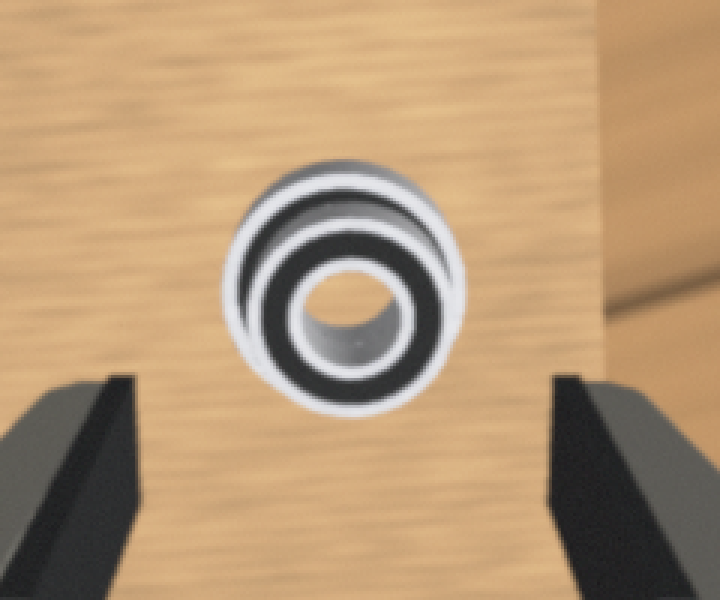

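Run:
```python
from h import *
c=load('w6.png');m=back(c,(318.3,255.7),.037);l=back(c,(314.8,245.5),.021);print(m,l);m[2]=.0455;print(tool(m))
```

```text
[ 0.51642739 -0.10987583  0.037     ] [ 0.51398846 -0.11125873  0.021     ]
[ 0.97190573 78.37062079 -3.97428999]
```

```bash
python3 -m creep '[0.3,0.9,18,-3.4,0,0.2,0,18,0,0,0.2,0,16,0,0,0.2,0,14,0,0,0.2,0,8,0,0,0.2,0,4,0,0,0.2,0,0,0,0,0.2,0,0,0,0]'; python3 -c "
from h import *
print(tool([.516,-.110,.0455]))"
```

```text
time: 12.7
eef_pos: [0.5164, -0.1109, 0.0467]
orientation: [-90.0, -0.0, 71.6]
ft_force: [0.6, -0.8, -0.0]
gripper_width: 0.0554
[0.69620217 1.21085407 0.69967163]
```

```bash
python3 -m creep '[0.2,0.6,1.2,0.6,0,-1,0,0,0,0,-1,0,0,0,0,-1,0,0,0,0,-1,0,0,0,0,-1,0,0,0,0,-1,0,-4,0,0,-1,0,-15,0,0,-1,0,-20,0,0,-1,0,-20,0,0,-1,0,-16,0,0,-1,0,0,0,0,-1,0,0,0,0]'; python3 -c "
from h import *
s=get_state();i,c=snap('wrist','w7.png')
z=s['eef_pos'][2]-.0085
g=cv2.cvtColor(i,6)[200:400,220:420]
h=cv2.HoughCircles(cv2.resize(g,None,fx=3,fy=3),cv2.HOUGH_GRADIENT,1.2,500,param1=120,param2=30,minRadius=60,maxRadius=160);print(h)
p=h[0,0,:2]/3+[220,200];print(p,tool(back(c,p,z)),tool([.5648,.2309,s['eef_pos'][2]]))
cv2.imwrite('pics/c7.png',i[200:400,200:440].repeat(3,0).repeat(3,1))"
```

```text
time: 14.0
eef_pos: [0.5157, -0.1099, 0.1205]
orientation: [-90.0, -0.0, 71.6]
ft_force: [-0.2, -0.2, -2.2]
gripper_width: 0.0407
[[[294.6      309.       119.520004]]]
[318.20000458 303.        ] [ 1.05851944  7.87567925 -0.9731452 ] [338.94504897  -0.57400551  60.74694505]
```

View pics/c7.png

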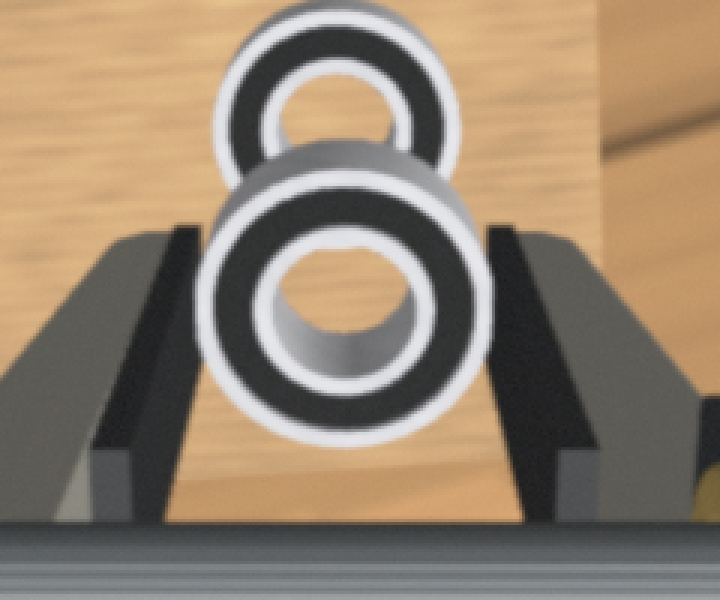

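```bash
python3 -m creep '[-1,12,0,2.2,0,-1,24.2,0,4.4,0,-1,24.2,0,4.4,0,-1,24.2,0,4.4,0,-1,24.2,0,4.4,0,-1,24.2,0,4.4,0,-1,24.2,0,4.4,0,-1,24.2,0,4.4,0,-1,24.2,0,4.4,0,-1,24.2,0,4.4,0,-1,24.2,0,4.4,0,-1,24.2,0,4.4,0,-1,24.2,0,4.4,0,-1,24.2,0,4.4,0,-1,12.2,0,2.2,0,-1,0,10,0,0,-1,0,20,0,0,-1,0,20,0,0,-1,0,5,0,0,-1,0,0,0,0]';  python3 -m creep '[-1,0,0,0,0]'; python3 -c "
from h import *
print(tool([.5648,.2309,.0385]))
i,c=snap('wrist','w8.png')
g=cv2.cvtColor(i,6);n,l,st,ce=cv2.connectedComponentsWithStats((g<105).astype(np.uint8))
for p in((.554,.1134,.014),(.4476,.2357,.014),(.4403,.1169,.014)):
  q=proj(c,p);d=np.linalg.norm(ce-q,axis=1);k=d.argmin();print(q,ce[k],st[k][2:],back(c,ce[k],.014)-p)
a=np.linspace(0,6.28,90)
for r,z in((.031,.02),(.0265,.02)):
  P=np.array([proj(c,[.5648+r*np.cos(t),.2309+r*np.sin(t),z]) for t in a]);cv2.polylines(i,[np.int32(P*8)],True,(0,0,255) if r>.03 else (0,200,0),1,16,3)
cv2.imwrite('pics/c8.png',i[180:380,200:440].repeat(3,0).repeat(3,1))"
```

```text
time: 16.05
eef_pos: [0.5636, 0.2291, 0.0638]
orientation: [-89.9, 0.1, 71.5]
ft_force: [-0.0, -0.2, -0.5]
gripper_width: 0.041
time: 16.15
eef_pos: [0.5648, 0.2302, 0.0655]
orientation: [-90.0, -0.0, 71.5]
ft_force: [0.4, 0.3, -0.9]
gripper_width: 0.0411
[ 0.69827605 27.00473096  0.28245082]
[102.03744486 315.84140927] [ 93.63636364 323.        ] [ 6  5 11] [ 2.36497018e-03 -6.12034671e-03  1.21430643e-17]
[244.79204663  30.30216035] [243.32219768  29.41496411] [  68   64 3622] [-5.50684156e-04 -4.96385473e-04  1.21430643e-17]
[  2.13212549 102.05237029] [ 15.87381051 102.4799338 ] [  39   80 2417] [2.21153637e-03 6.01195045e-03 1.21430643e-17]
```

View pics/c8.png

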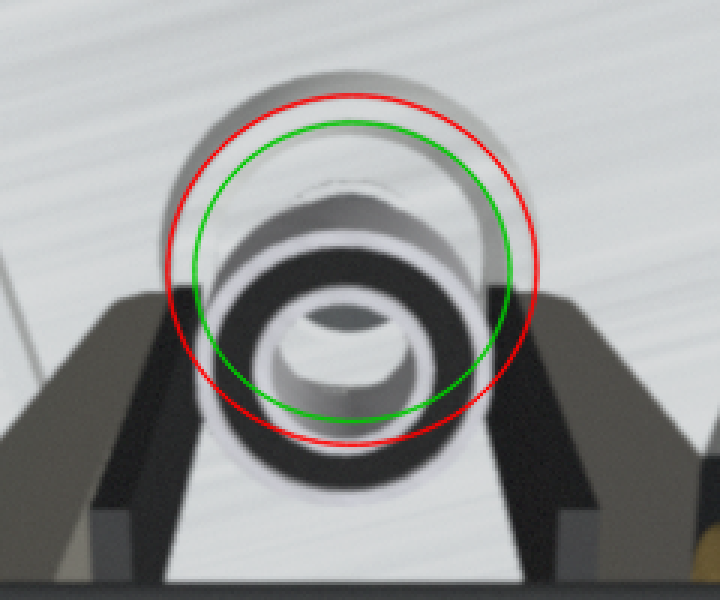

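```bash
python3 -m creep '[-1,0.4,6,1.2,0,-1,0,7,0,0,-1,0,5,0,0,-1,0,3,0,0,-1,0,2,0,0,-1,0,1,0,0,-1,0,1,0,0,-1,0,0,0,0,-1,0,0,0,0]'; python3 -c "
from h import *
print(tool([.5648,.2309,.0385]))"
```

```text
time: 17.1
eef_pos: [0.5635, 0.2316, 0.0402]
orientation: [-90.0, -0.0, 71.6]
ft_force: [0.7, 0.6, -1.0]
gripper_width: 0.0409
[-0.27195507  1.72265533 -1.46672968]
```

```bash
python3 -m creep '[-1,-0.2,0.8,-0.4,0,-1,0,0.5,0,0,-1,0,0,0,0]'; python3 -m creep '[-1,0,0.5,0,0,-1,0,0.3,0,0,-1,0,0,0,0]';python3 -m creep '[-1,0,0.5,0,0,-1,0,0,0,0]'
```

```text
time: 17.4
eef_pos: [0.5637, 0.2312, 0.0387]
orientation: [-90.0, 0.0, 71.6]
ft_force: [-0.1, 0.4, -2.0]
gripper_width: 0.0409
time: 17.7
eef_pos: [0.5638, 0.2313, 0.0384]
orientation: [-90.0, -0.0, 71.6]
ft_force: [-1.3, -0.8, 3.6]
gripper_width: 0.0404
time: 17.9
eef_pos: [0.5638, 0.2313, 0.0384]
orientation: [-90.0, -0.0, 71.6]
ft_force: [-2.2, -1.4, 7.8]
gripper_width: 0.0409
```

```bash
python3 -m creep '[-1,0,-0.6,0,0,0.15,0,0,0,0,0.15,0,0,0,0,0.15,0,0,0,0,0.15,0,-4,0,0,0.15,0,-12,0,0,0.15,0,-20,0,0,0.15,0,-25,0,0,0.15,0,-25,0,0,0.15,0,0,0,0]'; python3 -c "
from h import *
snap('wrist','w9.png');print(tool([.514,-.1112,.125]))"
```

```text
time: 18.9
eef_pos: [0.5662, 0.2321, 0.1286]
orientation: [-90.3, -0.3, 71.5]
ft_force: [0.9, 0.1, 0.5]
gripper_width: 0.0525
[-341.56428441    0.65609044  -60.09581414]
```

```bash
python3 -m creep '[0.5,-24.4,0,-4.15,0,0.5,-24.4,0,-4.15,0,0.5,-24.4,0,-4.15,0,0.5,-24.4,0,-4.15,0,0.5,-24.4,0,-4.15,0,0.5,-24.4,0,-4.15,0,0.5,-24.4,0,-4.15,0,0.5,-24.4,0,-4.15,0,0.5,-24.4,0,-4.15,0,0.5,-24.4,0,-4.15,0,0.5,-24.4,0,-4.15,0,0.5,-24.4,0,-4.15,0,0.5,-24.4,0,-4.15,0,0.5,-24.4,0,-4.15,0,0.5,0,0,0,0,0.5,0,0,0,0,0.5,0,0,0,0]'
python3 - <<'E'
from h import *
a,_=snap('wrist','w10.png');c=load('w10.png')
p=proj(c,[.514,-.1112,.021]);print(p,tool([.514,-.1112,.0275]))
b=cv2.imread('pics/w9.png');q=proj(load('w9.png'),[.5648,.2309,.03]);print(q)
f=lambda i,p:i[int(p[1])-75:int(p[1])+75,int(p[0])-65:int(p[0])+65].repeat(3,0).repeat(3,1)
cv2.imwrite('pics/c10.png',np.hstack([f(a,p),f(b,q)]))
E
```

```text
time: 20.65
eef_pos: [0.5107, -0.1098, 0.1237]
orientation: [-90.0, -0.0, 71.6]
ft_force: [0.4, 1.0, -0.7]
gripper_width: 0.0687
[314.8232827  247.76853638] [-0.3905726  96.26481029 -3.56033989]
[311.87604245 241.7218494 ]
```

View pics/c10.png

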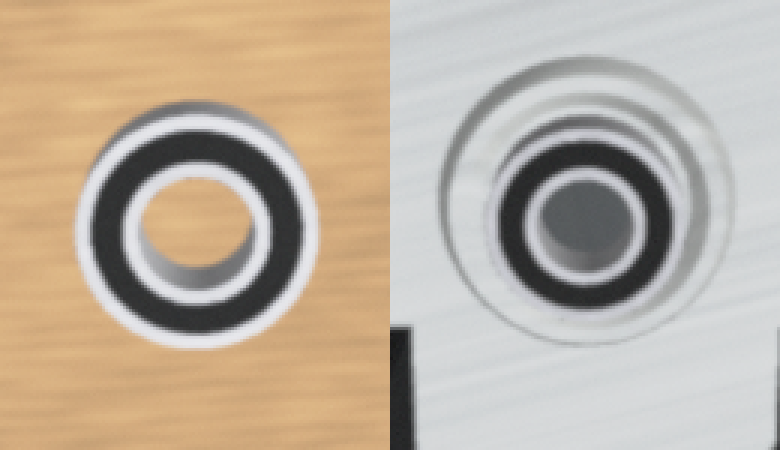

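```bash
python3 -m creep '[0.5,-0.4,15,-4.2,0,0.5,0,20,0,0,0.5,0,20,0,0,0.5,0,18,0,0,0.5,0,12,0,0,0.5,0,7,0,0,0.5,0,3,0,0,0.5,0,0,0,0,0.5,0,0,0,0]'; python3 -c "
from h import *
print(tool([.5147,-.1114,.0275]))"
```

```text
time: 21.6
eef_pos: [0.5151, -0.1129, 0.0297]
orientation: [-90.1, -0.0, 71.6]
ft_force: [-0.0, -0.4, 0.3]
gripper_width: 0.0685
[1.30313536 2.18377095 0.89135211]
```

Grip, lift to TCP z≈0.12, and check.

```bash
python3 -m creep '[0.5,1.1,2,0.8,0,-1,0,0,0,0,-1,0,0,0,0,-1,0,0,0,0,-1,0,0,0,0,-1,0,0,0,0,-1,0,-4,0,0,-1,0,-15,0,0,-1,0,-20,0,0,-1,0,-25,0,0,-1,0,-25,0,0,-1,0,-5,0,0,-1,0,0,0,0,-1,0,0,0,0]'; python3 -c "
from h import *
s=get_state();i,c=snap('wrist','w11.png')
z=s['eef_pos'][2]-.0065
g=cv2.cvtColor(i,6)[200:400,200:430]
# dark seal ring: fit ellipse to outer contour of dark ring near the centre
n,l,st,ce=cv2.connectedComponentsWithStats((g<60).astype(np.uint8))
for k in range(1,n):
  if st[k][4]>500: print(st[k],ce[k]+[200,200],tool(back(c,ce[k]+[200,200],z)))
print(tool([.4474,.2355,s['eef_pos'][2]]))"
```

```text
time: 23.0
eef_pos: [0.5136, -0.1113, 0.1205]
orientation: [-89.9, 0.0, 71.6]
ft_force: [-0.6, 0.5, -2.1]
gripper_width: 0.0509
[  61   55  107   99 3658] [314.25451066 302.63149262] [-0.53980916  6.14751875  0.33356267]
[   0   76   54  101 2090] [236.37177033 329.68325359] [-33.37387751   6.13797422 -11.96611398]
[ 175   76   55  101 2156] [392.02272727 329.93089054] [ 32.25802866   6.1105425  -12.05896158]
[ 3.08203531e+02 -1.56666937e-01  1.72274673e+02]
```

```bash
python3 -m creep '[-1,11,0,6,0,-1,22,0,12.3,0,-1,22,0,12.3,0,-1,22,0,12.3,0,-1,22,0,12.3,0,-1,22,0,12.3,0,-1,22,0,12.3,0,-1,22,0,12.3,0,-1,22,0,12.3,0,-1,22,0,12.3,0,-1,22,0,12.3,0,-1,22,0,12.3,0,-1,22,0,12.3,0,-1,22,0,12.3,0,-1,11,0,6,0,-1,0,10,0,0,-1,0,20,0,0,-1,0,20,0,0,-1,0,5,0,0,-1,0,0,0,0]';  python3 -m creep '[-1,0,0,0,0,-1,0,0,0,0]'; python3 -c "
from h import *
print(tool([.4474,.2355,.0385]))"
```

```text
time: 25.05
eef_pos: [0.4481, 0.2333, 0.065]
orientation: [-89.9, 0.2, 71.5]
ft_force: [-0.3, 1.1, -0.5]
gripper_width: 0.0509
time: 25.25
eef_pos: [0.4492, 0.235, 0.0669]
orientation: [-90.1, -0.1, 71.5]
ft_force: [1.3, -0.2, -1.6]
gripper_width: 0.0511
[-0.11013234 28.35501396  1.94776819]
```

```bash
python3 -m creep '[-1,0,6,1.5,0,-1,0,7,0,0,-1,0,6,0,0,-1,0,3,0,0,-1,0,2,0,0,-1,0,1,0,0,-1,0,0,0,0,-1,0,0,0,0,-1,0,0,0,0]'; python3 -c "
from h import *
print(tool([.4474,.2355,.0385]))"
```

```text
time: 26.15
eef_pos: [0.4473, 0.2355, 0.0413]
orientation: [-90.0, -0.0, 71.6]
ft_force: [-0.3, 0.2, -2.4]
gripper_width: 0.0512
[-0.00743924  2.79728838 -0.0985184 ]
```

```bash
python3 -m creep '[-1,0,1,0,0,-1,0,0.8,0,0,-1,0,0.5,0,0,-1,0,0,0,0,-1,0,0,0,0]'; python3 -m creep '[-1,0,0.5,0,0,-1,0,0.3,0,0,-1,0,0,0,0]';python3 -m creep '[-1,0,0.5,0,0,-1,0,0,0,0]'
```

```text
time: 26.65
eef_pos: [0.4471, 0.2354, 0.0388]
orientation: [-90.0, 0.0, 71.6]
ft_force: [-0.4, 1.1, -1.6]
gripper_width: 0.0508
time: 26.95
eef_pos: [0.4472, 0.2355, 0.0383]
orientation: [-90.0, -0.0, 71.6]
ft_force: [-0.8, -1.3, 3.5]
gripper_width: 0.0509
time: 27.15
eef_pos: [0.4472, 0.2355, 0.0382]
orientation: [-90.0, -0.0, 71.6]
ft_force: [-2.9, -1.4, 9.3]
gripper_width: 0.051
```

```bash
python3 -m creep '[-1,0,-0.6,0,0,0.35,0,0,0,0,0.35,0,0,0,0,0.35,0,0,0,0,0.35,0,-4,0,0,0.35,0,-12,0,0,0.35,0,-20,0,0,0.35,0,-25,0,0,0.35,0,-25,0,0,0.35,0,0,0,0,0.35,0,0,0,0]'; python3 -c "
from h import *
snap('wrist','w12.png');print(tool([.4835,-.2244,.125]))"
```

```text
time: 28.25
eef_pos: [0.4474, 0.2358, 0.125]
orientation: [-90.1, -0.1, 71.6]
ft_force: [0.3, -0.9, 0.1]
gripper_width: 0.0619
[-424.68770038   -0.9233829  -180.18368559]
```

```bash
python3 -m creep '[0.75,-25,0,-10.6,0,0.75,-25,0,-10.6,0,0.75,-25,0,-10.6,0,0.75,-25,0,-10.6,0,0.75,-25,0,-10.6,0,0.75,-25,0,-10.6,0,0.75,-25,0,-10.6,0,0.75,-25,0,-10.6,0,0.75,-25,0,-10.6,0,0.75,-25,0,-10.6,0,0.75,-25,0,-10.6,0,0.75,-25,0,-10.6,0,0.75,-25,0,-10.6,0,0.75,-25,0,-10.6,0,0.75,-25,0,-10.6,0,0.75,-25,0,-10.6,0,0.75,-25,0,-10.6,0,0.75,0,0,0,0,0.75,0,0,0,0]'
python3 - <<'E'
from h import *
a,c=snap('wrist','w13.png')
p=proj(c,[.4835,-.2244,.021]);print(p,tool([.4835,-.2244,.0275]))
n,l,st,ce=cv2.connectedComponentsWithStats((cv2.cvtColor(a,6)<60).astype(np.uint8))
k=np.linalg.norm(ce-p,axis=1).argmin();w=back(c,ce[k],.021);w[2]=.0275;print(ce[k],st[k],w,tool(w))
b=cv2.imread('pics/w12.png');q=proj(load('w12.png'),[.4474,.2355,.032])
f=lambda i,p:i[int(p[1])-75:int(p[1])+75,int(p[0])-65:int(p[0])+65].repeat(3,0).repeat(3,1)
cv2.imwrite('pics/c13.png',np.hstack([f(a,p),f(b,q)]))
E
```

```text
time: 30.2
eef_pos: [0.4827, -0.2247, 0.123]
orientation: [-89.9, 0.0, 71.5]
ft_force: [-0.3, 0.3, 0.1]
gripper_width: 0.0803
[316.14010531 243.99779937] [-0.43747408 95.62489942 -0.94865109]
[315.34463277 241.87711864] [ 275  204   82   79 2124] [ 0.4820144  -0.22443697  0.0275    ] [-0.942201   95.62792335  0.4490689 ]
```

View pics/c13.png

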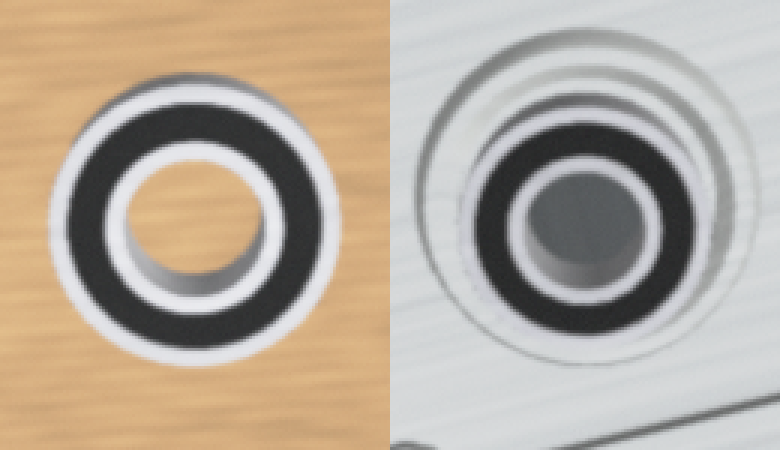

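```bash
python3 -m creep '[0.75,-0.8,15,0.2,0,0.75,0,20,0,0,0.75,0,20,0,0,0.75,0,18,0,0,0.75,0,12,0,0,0.75,0,7,0,0,0.75,0,2,0,0,0.75,0,0,0,0,0.75,0,0,0,0]'; python3 -c "
from h import *
print(tool([.4825,-.2244,.0275]))"
```

```text
time: 31.15
eef_pos: [0.4837, -0.2256, 0.0307]
orientation: [-90.1, -0.0, 71.6]
ft_force: [0.3, 0.3, 0.7]
gripper_width: 0.0808
[0.74783463 3.17085167 1.50130731]
```

```bash
python3 -m creep '[0.75,0.6,3,1,0,-1,0,0,0,0,-1,0,0,0,0,-1,0,0,0,0,-1,0,0,0,0,-1,0,0,0,0,-1,0,-4,0,0,-1,0,-15,0,0,-1,0,-20,0,0,-1,0,-25,0,0,-1,0,-25,0,0,-1,0,-5,0,0,-1,0,0,0,0,-1,0,0,0,0]'; python3 -c "
from h import *
s=get_state();i,c=snap('wrist','w14.png')
z=s['eef_pos'][2]-.0065
g=cv2.cvtColor(i,6)[200:400,200:430]
n,l,st,ce=cv2.connectedComponentsWithStats((g<60).astype(np.uint8))
for k in range(1,n):
  if st[k][4]>500: print(st[k],ce[k]+[200,200],tool(back(c,ce[k]+[200,200],z)))
print(tool([.4402,.1170,s['eef_pos'][2]]))"
```

```text
time: 32.55
eef_pos: [0.4818, -0.2241, 0.1204]
orientation: [-89.9, -0.0, 71.6]
ft_force: [-1.0, 0.8, -3.1]
gripper_width: 0.0609
[  51   45  128  118 5265] [314.19582146 301.33238367] [-0.65837771  6.14416985  0.8881969 ]
[   0   76   42  100 2275] [222.51648352 330.04967033] [-39.31771636   6.11431097 -12.15231827]
[ 187   76   43  100 2332] [405.78602058 329.93653516] [ 37.96857996   6.11954141 -12.09219257]
[ 3.10471587e+02 -2.90500967e-02  1.47143970e+02]
```

```bash
python3 -m creep '[-1,11,0,5.2,0,-1,22.2,0,10.45,0,-1,22.2,0,10.45,0,-1,22.2,0,10.45,0,-1,22.2,0,10.45,0,-1,22.2,0,10.45,0,-1,22.2,0,10.45,0,-1,22.2,0,10.45,0,-1,22.2,0,10.45,0,-1,22.2,0,10.45,0,-1,22.2,0,10.45,0,-1,22.2,0,10.45,0,-1,22.2,0,10.45,0,-1,22.2,0,10.45,0,-1,11,0,5.2,0,-1,0,10,0,0,-1,0,20,0,0,-1,0,20,0,0,-1,0,5,0,0,-1,0,0,0,0]';  python3 -m creep '[-1,0,0,0,0,-1,0,0,0,0]'; python3 -c "
from h import *
print(tool([.4402,.117,.0385]))"
```

```text
time: 34.6
eef_pos: [0.4412, 0.1149, 0.065]
orientation: [-89.9, 0.1, 71.5]
ft_force: [0.3, 0.9, -1.7]
gripper_width: 0.0608
time: 34.8
eef_pos: [0.4426, 0.1162, 0.0668]
orientation: [-90.1, -0.1, 71.5]
ft_force: [0.3, -0.6, -2.4]
gripper_width: 0.0609
[-0.06883785 28.27408064  2.56028413]
```

```bash
python3 -m creep '[-1,0,6,1.3,0,-1,0,7,0,0,-1,0,6,0,0,-1,0,3,0,0,-1,0,2,0,0,-1,0,1,0,0,-1,0,0,0,0,-1,0,0,0,0,-1,0,0,0,0]'; python3 -c "
from h import *
print(tool([.4402,.117,.0385]))"
```

```text
time: 35.7
eef_pos: [0.4409, 0.1169, 0.0413]
orientation: [-90.0, -0.0, 71.6]
ft_force: [0.4, -0.3, -2.7]
gripper_width: 0.0609
[-0.07421481  2.75170379  0.68948578]
```

```bash
python3 -m creep '[-1,0,1,0,0,-1,0,0.8,0,0,-1,0,0.5,0,0,-1,0,0,0,0,-1,0,0,0,0]'; python3 -m creep '[-1,0,0.5,0,0,-1,0,0.3,0,0,-1,0,0,0,0]';python3 -m creep '[-1,0,0.5,0,0,-1,0,0,0,0]'
```

```text
time: 36.2
eef_pos: [0.4407, 0.1168, 0.0388]
orientation: [-90.0, 0.0, 71.6]
ft_force: [-0.1, -0.4, -2.8]
gripper_width: 0.0612
time: 36.5
eef_pos: [0.4407, 0.1168, 0.0382]
orientation: [-90.0, -0.0, 71.6]
ft_force: [-1.9, -0.9, 2.5]
gripper_width: 0.0611
time: 36.7
eef_pos: [0.4408, 0.1168, 0.0382]
orientation: [-90.0, -0.0, 71.6]
ft_force: [-3.3, -0.7, 9.2]
gripper_width: 0.0609
```

Release, rise and back off to leave the view clear.

```bash
python3 -m creep '[-1,0,-0.6,0,0,0.6,0,0,0,0,0.6,0,0,0,0,0.6,0,0,0,0,0.6,0,-4,0,0,0.6,0,-12,0,0,0.6,0,-20,0,0,0.6,0,-25,0,0,0.6,0,-25,0,0,0.6,0,-30,0,0,0.6,0,-30,0,0,0.6,0,-30,0,0,0.6,0,0,0,0,0.6,0,0,0,0]'
python3 - <<'E'
from h import *
a,c=snap('wrist','w15.png');b,d=snap('side','side1.png')
cv2.imwrite('pics/f.png',np.hstack([cv2.resize(a[30:400],(400,460)),cv2.resize(b[100:400,100:500],(400,460))]))
E
```

```text
time: 38.1
eef_pos: [0.4408, 0.1169, 0.215]
orientation: [-90.1, -0.1, 71.6]
ft_force: [-0.5, -0.9, -0.2]
gripper_width: 0.0736
```

View pics/f.png

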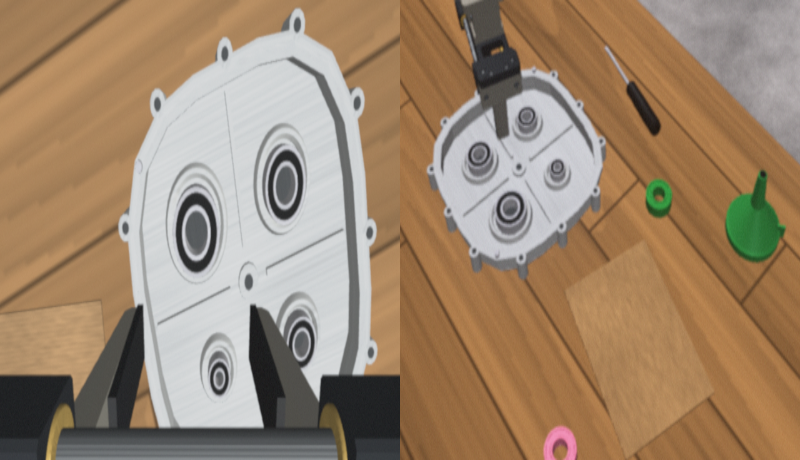

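All four bearings are in their seats and lying flat, the carton is empty, and the bystanders have not moved. The gripper is clear.

```bash
python3 -c "
from station import job_done
print(job_done())"
```

```text
the job is handed in; nothing more can be done
None
```

All four bearings are in the seats of their own size, and I handed the job in at about 38 s of the 112 s allowed. I took the pile apart from the top (32 mm, 42 mm, then 52 mm) and did the loose 62 mm bearing last.

- **Fully home:** I lowered each bearing slowly until it met the floor, which stopped the tool at z = 38.2–38.5 mm against the 38.5 mm expected. Contact force at the end of a set-down was 8–9 N, well under the limits, and each bearing was released while resting on the floor.
- **Last look:** the wrist and side pictures show the four bearings flat in their seats, the carton empty and the gripper clear. By eye, the funnel, the screwdriver and the green look-alike have not moved. The last picture shows only one of the two pink look-alikes, but the arm went nowhere near either of them.
- **Disagreements:** none of the checks failed. The wrist camera read about 0.7 mm off sideways, and the tool pose was 1–3 mm off while still settling. I corrected the pose before each set-down, and the sideways error was small against the seats' lead-in.

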